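# Slide the punching board into its locating notches

### The arm

A 6-joint arm with a two-finger parallel gripper is mounted at the origin on a cart in front of the work surface, level with it; the furniture and walls round the work are solid. World frame = base frame: x ahead of the robot, y to its left, z up, the work surface at z = 0. Lengths are in mm, angles in rad, forces in N, time in s.
With the tool pointing down it reaches from about 325 to 850 mm from the base axis. Payload 15.5 kg.
Tool frame: the origin (TCP) lies on the centre line of the jaws, within the pads' length; the fingertips stand 22 mm ahead of it and the grasp point (between the pads) lies 3 mm ahead of it; x points along the fingers, y is the direction in which the jaws open and shut, and the axes are right-handed (so a half turn about x gives the same grasp; the last joint's range is limited). The gripper opens to 91 mm and grips with 3 to 60 N. Pads are 32 mm wide; open, the fingers measure 118 mm over their backs; the gripper's body (76 mm by 178 mm) begins 60 mm behind the grasp point.
Start: joints at [1.246, 0.494, 1.345, -0, 1.302, -0.096], TCP at [142.359, 608.572, 235.915] pointing down, gripper open.
Joint ranges: [-2.91, 2.91], [-0.82, 2.16], [0.22, 2.67], [-1.22, 4.37], [0.12, 2.79], [-3.08, 3.08]. Speed limits (rad/s): [1.89, 1.89, 2.57, 3.01, 3.01, 3.01].

### API

Orientations are given as a unit quaternion [w, x, y, z].
In Python, from rig import state, cams, arm gives the robot as it stands. The module is installed in compiled form; this text tells all that it offers.
- The arm moves only by the shell command python3 -m jog 'ROWS' [FORCE]. ROWS is JSON, a list of rows, each a list of 3 entries, a list of its own where there are three numbers: the shift along the tool's x, y, z in m, then the turn about the tool's x in rad, then the gripper's target within -1 to 1 (shut at 1, half-way at 0, fully open at -1). In form: [[[x, y, z], twist, grip], ...]. A call has 1 to 8 rows; each row shifts and turns the commanded pose from where the row before left it, along the tool's axes as they then stand; what a row does not reach is not made up. A row lasts 1/10 s, in which the tool goes at most 50 mm and 8.59 degrees, less where a joint would pass 70% of its speed; a pose out of reach is approached as far as the arm can. A call is refused whole if a number of a shift passes 0.05 or a number of a turn 0.15, either way. A call with a gripper value outside its range is refused whole. The fingers move at their own pace and stop on an object; FORCE is the grip in N (left out, the last holds). Time passes only in rows, so rows that do not move let the fingers close. It gives the time, the measured TCP pose, the force and the opening at its end, in the units of the state.
- state(): the state, without advancing time (a new reading comes with each control period).
- cams.snapshot(name): name is "scene" or "side" or "wrist"; returns (picture, depth): 400x640x3 uint8, blue, green, red; 400x640 float32, mm along the optical axis (not along the pixel's ray), 0 where there is no reading.
- cams.camera_model(name): a dict with "vertical_fov" (degrees; the focal length in pixels is half the picture's height over the tangent of half this angle, whatever the lens; pixels are square), "cx", "cy" (the principal point, pixels), "camera_from_world" (4x4, takes a point from world to camera coordinates); the wrist camera has in their place "mount" (4x4, takes a point from camera to tool coordinates, whose origin is the TCP and whose axes are the tool frame's). Camera axes: x right, y down, z forward; pixel columns grow to the right and rows downward; lengths in mm; the calibration is good to about 2 mm. The wrist camera is an equidistant fisheye: a pixel r from the principal point sees the ray r / f radians off the axis. A picture is of the moment at which its call begins: read the wrist's pose just before it. camera_model takes no time and is no camera call.
- arm.job_done(): hands the job in, once; it reports no verdict.
The state is a dict: "clock": time; "qpos": joint angles; "qvel": joint speeds; "joint_torque": joint torques, N m; "tcp_pos": TCP position; "tcp_rot": TCP orientation; "ft_force": force on the tool from outside, world axes, zero at the start; "wrist_torque": the same for the moment, N m; "gripper_width": finger opening in mm.
Only numpy, scipy, OpenCV 4.12 (cv2) and the standard library are available. Lean on these libraries where they do the work, as an engineer would, in place of code of your own. Each camera call takes 0.05 s, during which the arm holds its last target.

### The job

Push the white cutting board along the rails of its wooden frame with the fingertips, to the robot's left, until it drops into the locating notches and lies flat, sunk level with the frame's side cheeks. Only push it: do not lift or tip it, stop pushing as soon as it has dropped rather than ramming it against the notches, and leave the jar, the thread spool and the sanding block where they stand.

Things in the scene. Friction and masses are not known exactly. Their poses are not given: they have to be found in the camera images.
- board_frame: Fixed wooden frame on the table, 300 mm long (x) by 288 wide (y). Origin: centre of its underside. Its +x is the direction the board must slide (roughly world +y, to the robot's left). 6 mm plywood floor; a 10 mm thick side cheek along each long side, inner faces at y = +-134 mm, tops 38 mm above the table. Both ends are open above the floor.
- rail_level (a point): Point on the frame's middle, at the height of the rail tops (20 mm above the table). Two dark steel rails along x, each 30 mm wide, at y = +-100 to +-130 mm; the space between them is free down to the floor. Each rail has two notches, 16 mm wide, 10 mm deep, 120 mm apart.
- board_top (a point): Centre of the board's top face. Height: 46 mm above the table while riding, 38 mm when seated. The rails are adjustable, so the notches' place differs every time and is not told: 40 to 100 mm of sliding are needed, and the seated board's centre is at frame x 25 to 65 mm. Sliding takes under 8 N; once notched the board stops dead and the push force rises sharply; over 90 N is ramming.
- board: Loose white plastic cutting board, 150 mm along its x (same way as the frame's x), 262 along y, 18 thick, about 0.56 kg. Origin: centre of the underside. Two cross battens under it, 12 mm wide, 8 high, at x = +-60 mm, ride on the rail tops (board underside 28 mm above the table). Over the notches it drops 8 mm to rest on the rails (underside 20 mm), level with the cheeks. 3 mm play at each cheek.
- push_edge (a point): Middle of the board's rear edge face (board x = -75 mm, half-way up the thickness): the upright face to push on, toward the board's +x. Behind it the space above the frame's floor (6 mm above the table) is free for 40 mm or more, then comes the bare table.
- jar: Small clear jar with a gold lid, 47 mm across, 50 mm high, standing beyond the far end of the frame; leave alone. Origin: centre of its underside.
- thread: Spool of tan thread, 41 x 48 mm, 67 mm high, standing beyond the far end of the frame; leave alone. Origin: centre of its underside.
- sander: Brown sanding block, 36 x 62 x 27 mm, lying near the rear end of the frame on the side away from the robot; leave alone. Origin: centre of its underside.

How it is judged (in metres and radians):
On the way:
1. The board is pushed along on top of the rails: at least 20 mm, still riding high (distance of board from where it was at the start of the episode above 0.02 m and z of board in the frame of board_frame above 0.0255 m and contact force between the fingers and board above 0.2 N).
At the end, for the whole second after the job is handed in: The board lies at rest and flat (tilt under 0.02 rad) with both battens in the notches: its underside between 16.5 and 22.5 mm above the frame's underside, its centre at frame x 18 to 72 mm and within 7 mm of the frame's middle line, square within 0.06 rad (z of board in the frame of board_frame between 0.0165 and 0.0225 m and x of board in the frame of board_frame between 0.018 and 0.072 m and y of board in the frame of board_frame between -0.007 and 0.007 m and angle between board's own z axis and vertical below 0.02 rad and angle between the x axis of board and the x axis of board_frame, either way round below 0.06 rad and linear speed of board below 0.01 m/s); the robot touches nothing.
It fails at once if the board is lifted (more than 6 mm above riding height) or tipped (more than 0.12 rad) (z of board in the frame of board_frame above 0.034 m or angle between board's own z axis and vertical above 0.12 rad).
It fails at once if the board is rammed: more than 90 N between fingers and board (contact force between the fingers and board above 90 N).
It fails at once if the jar, thread spool or sanding block is displaced by more than 15 mm (distance of any of jar, thread, sander from where it was at the start of the episode above 0.015 m).
It also fails if it takes over 35 s, if anything falls off the work surface, if the arm or the gripper's body presses on something with over 40 N, if the wrist force passes 120 N, or if a joint passes its speed limit or range.

## Working session

There is one attempt and no reset: what is moved stays moved. The work goes in short steps, Python scripts to look and compute and a shell command to move; the robot and the scene stay as the last step left them, time stands still between calls to the robot, and variables do not carry over. Pictures are saved under pics/ and viewed, and the job is handed in when it is done.

```bash
mkdir -p pics; python3 - <<'E'
from rig import state,cams,arm
import cv2,numpy as np
s=state(); print({k:np.round(v,4).tolist() for k,v in s.items()})
for n in ("scene","side"):
    p,d=cams.snapshot(n); cv2.imwrite(f"pics/{n}0.png",p); np.save(f"{n}0.npy",d)
    m=cams.camera_model(n); print(n,m)
print(cams.camera_model("wrist"))
E
```

```text
{'clock': 0.0, 'qpos': [1.2455, 0.4942, 1.3461, -0.0, 1.3025, -0.0955], 'qvel': [0.0006, -0.0016, 0.002, -0.001, 0.0015, 0.0008], 'joint_torque': [-0.0031, -87.8807, -38.1858, 0.0705, 0.0534, -0.0001], 'tcp_pos': [142.2461, 608.2216, 235.3193], 'tcp_rot': [0.7024, 0.0806, 0.7025, -0.0815], 'ft_force': [-0.1532, 0.3721, 0.8073], 'wrist_torque': [0.0375, -0.0097, -0.008], 'gripper_width': 91.239}
scene {'vertical_fov': 56.52593019977636, 'cx': 321.4076690657774, 'cy': 193.06597813838755, 'camera_from_world': array([[ 8.42507425e-01, -5.38474178e-01,  1.50598060e-02,
        -4.44361246e+02],
       [-2.35540728e-01, -3.93386169e-01, -8.88688858e-01,
         2.67102196e+02],
       [ 4.84460322e-01,  7.45179764e-01, -4.58263369e-01,
         5.77451597e+02],
       [ 0.00000000e+00,  0.00000000e+00,  0.00000000e+00,
         1.00000000e+00]])}
side {'vertical_fov': 50.994823454379855, 'cx': 322.131149666251, 'cy': 196.80558354502054, 'camera_from_world': array([[ 8.80425648e-01, -4.74010237e-01, -1.28442436e-02,
        -4.56331631e+02],
       [-2.76622409e-01, -4.91420556e-01, -8.25824364e-01,
         2.94399023e+02],
       [ 3.85137277e-01,  7.30629956e-01, -5.63781115e-01,
         7.59968978e+02],
       [ 0.00000000e+00,  0.00000000e+00,  0.00000000e+00,
         1.00000000e+00]])}
{'vertical_fov': 65.70646984690485, 'cx': 320.78255766464065, 'cy': 204.16358114206946, 'mount': array([[-6.04315437e-04, -2.72042051e-01,  9.62285175e-01,
        -1.49887124e+02],
       [ 9.99999747e-01, -5.25906177e-04,  4.79324322e-04,
        -1.82230007e+00],
       [ 3.75675345e-04,  9.62285221e-01,  2.72042300e-01,
        -7.77515675e+01],
       [ 0.00000000e+00,  0.00000000e+00,  0.00000000e+00,
         1.00000000e+00]])}
```

View pics/scene0.png

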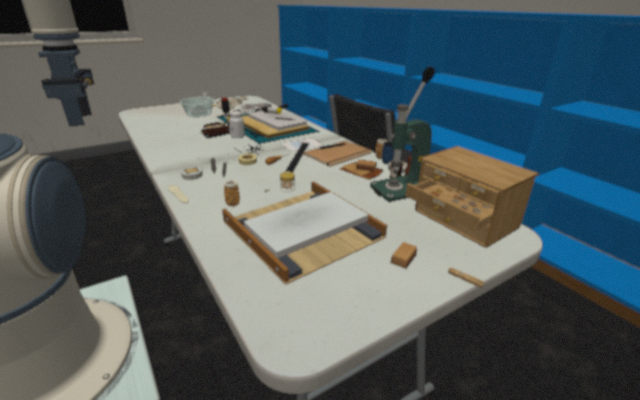

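View pics/side0.png

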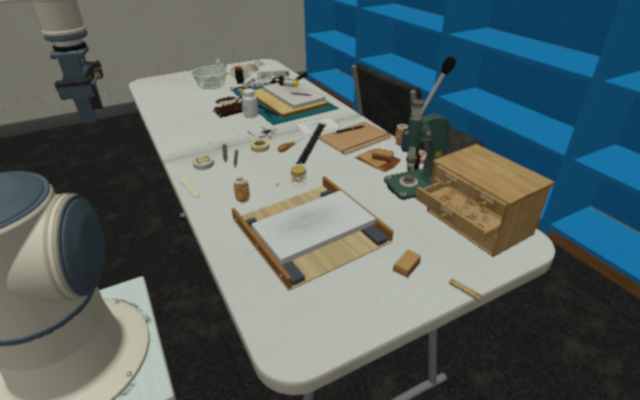

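Both views show the same thing. The white board is on the frame (side view about px 313,222). The spool is at (241,189), the jar at (298,175) and the sanding block at (406,262). Next I'll measure the poses from depth.

```bash
cat > h.py <<'E'
import numpy as np,cv2
from rig import state,cams,arm
def world(n,d):
    m=cams.camera_model(n); f=200/np.tan(np.radians(m['vertical_fov'])/2)
    v,u=np.mgrid[0:400,0:640]
    P=np.stack([(u-m['cx'])/f*d,(v-m['cy'])/f*d,d],-1)
    T=np.linalg.inv(m['camera_from_world'])
    return P@T[:3,:3].T+T[:3,3]
def ray(n,uv,z):
    m=cams.camera_model(n); f=200/np.tan(np.radians(m['vertical_fov'])/2)
    T=np.linalg.inv(m['camera_from_world']); uv=np.atleast_2d(uv)
    r=np.c_[(uv[:,0]-m['cx'])/f,(uv[:,1]-m['cy'])/f,np.ones(len(uv))]@T[:3,:3].T
    o=T[:3,3]; return o+r*((z-o[2])/r[:,2])[:,None]
E
python3 - <<'E'
from h import *
for n in("scene","side"):
    d=np.load(n+"0.npy"); p=cv2.imread(f"pics/{n}0.png"); W=world(n,d)
    roi=np.zeros((400,640),bool); roi[175:300,215:400]=1
    roi&=d>0
    z=W[...,2]
    hsv=cv2.cvtColor(p,cv2.COLOR_BGR2HSV)
    white=(hsv[...,1]<45)&(hsv[...,2]>110)
    b=roi&white&(z>32)&(z<60)
    b=cv2.morphologyEx(b.astype(np.uint8),cv2.MORPH_OPEN,np.ones((3,3)))
    k,l,st,c=cv2.connectedComponentsWithStats(b); i=1+np.argmax(st[1:,4]); b=l==i
    print(n,"board z",np.percentile(z[b],[5,50,95]),b.sum())
    cs=max(cv2.findContours(b.astype(np.uint8),0,1)[0],key=cv2.contourArea)[:,0,:]
    R=cv2.minAreaRect(ray(n,cs,46)[:,:2].astype(np.float32)); print("  board rect",R,cv2.boxPoints(R).round(0).tolist())
    dark=roi&(hsv[...,2]<100)&(hsv[...,1]<110)
    wood=roi&(hsv[...,1]>90)
    for nm,mm,zz in(("dark",dark,20),("wood",wood,None)):
        k,l,st,c=cv2.connectedComponentsWithStats(mm.astype(np.uint8))
        for i in range(1,k):
            if st[i,4]>60:
                q=W[l==i]; R=cv2.minAreaRect(q[:,:2].astype(np.float32)); print("  ",nm,st[i,4],c[i].round(),np.median(q,0).round(),"rect",np.round(R[0]),np.round(R[1]),round(R[2],1))
E
python3 - <<'E'
from h import *
p=cv2.imread("pics/side0.png")[165:300,220:430]; cv2.imwrite("pics/sidecrop.png",cv2.resize(p,None,fx=3.8,fy=3.8,interpolation=cv2.INTER_CUBIC))
E
```

```text
scene board z [43.78110652 46.35553414 47.72418849] 3828
  board rect ((545.4714965820312, 93.45106506347656), (270.2611083984375, 157.68356323242188), 4.672122955322266) [[404.0, 161.0], [417.0, 4.0], [687.0, 26.0], [674.0, 183.0]]
   dark 442 [388. 188.] [851. 152.  20.] rect [873. 182.] [176.  84.] 47.2
   dark 311 [368. 230.] [665.  12.  19.] rect [662.  15.] [57. 70.] 5.5
   dark 268 [290. 266.] [442. -18.  20.] rect [437.  -9.] [35. 64.] 3.1
   wood 79 [287. 178.] [611. 322.  48.] rect [614. 325.] [26. 36.] 62.2
   wood 3004 [301. 242.] [508.  23.   7.] rect [544. 117.] [289. 296.] 5.1
   wood 221 [232. 195.] [439. 317.  36.] rect [440. 320.] [15. 35.] 69.0
   wood 174 [377. 225.] [690.   4.  29.] rect [691.   9.] [12. 60.] 0.2
   wood 94 [396. 257.] [ 649. -106.   22.] rect [658. -97.] [40. 16.] 49.5
side board z [41.71682595 47.48821416 49.31561695] 4534
  board rect ((545.4352416992188, 89.50320434570312), (268.2897644042969, 163.73118591308594), 4.594887733459473) [[405.0, 160.0], [418.0, -3.0], [686.0, 19.0], [673.0, 182.0]]
   dark 230 [394. 184.] [835. 169.  21.] rect [834. 169.] [103.  43.] 53.6
   dark 308 [375. 234.] [666.   6.  20.] rect [663.  11.] [68. 47.] 89.5
   dark 277 [294. 273.] [440. -18.  21.] rect [437. -10.] [34. 62.] 4.0
   dark 95 [218. 293.] [ 382.  743. -738.] rect [346. 432.] [797.  33.] 83.7
   wood 125 [330. 185.] [671. 241.  31.] rect [671. 235.] [13. 80.] 5.9
   wood 217 [242. 192.] [440. 316.  36.] rect [441. 320.] [18. 37.] 68.0
   wood 786 [263. 250.] [407.  70.  33.] rect [414. 104.] [ 25. 297.] 4.3
   wood 183 [384. 229.] [690.   3.  28.] rect [690.   9.] [11. 62.] 0.6
```

View pics/sidecrop.png

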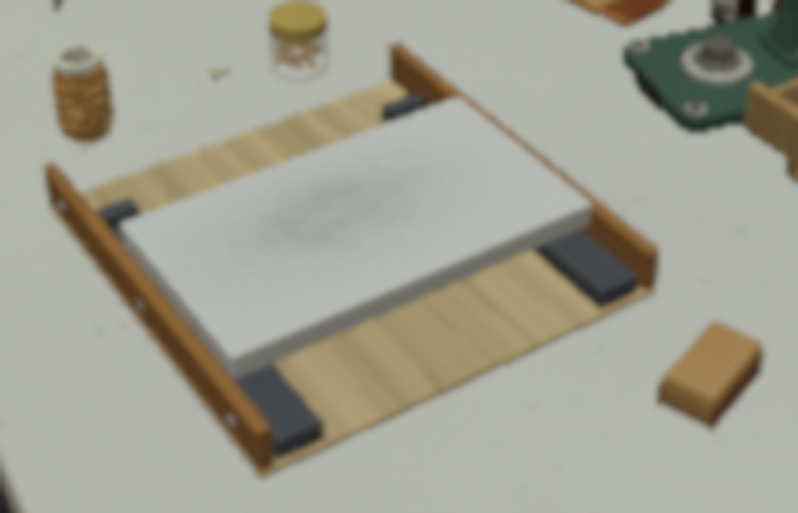

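The board top measures z of about 46, so it is riding. The board's yaw is about 4.6°, its front edge is near y 168–171, and the rear edge is near y 18–22. I'll push with the fingers open and spread along the board's width. First I'll swing round the base axis at height.

```bash
python3 -m jog '[[[0,0,0.03],0.04,-1],[[0,0,0.05],0.078,-1],[[0,0,0.05],0.078,-1],[[0,0,0.05],0.078,-1],[[0,0,0.05],0.078,-1],[[0,0,0.05],0.078,-1],[[0,0,0.05],0.078,-1],[[0,0,0.05],0.078,-1]]'
python3 -m jog '[[[0,0,0.05],0.078,-1],[[0,0,0.05],0.078,-1],[[0,0,0.05],0.078,-1],[[0,0,0.05],0.078,-1],[[0,0,0.05],0.078,-1],[[0,0,0.05],0.078,-1],[[0,0,0.03],0.05,-1],[[0,0,0],0,-1]]'
python3 - <<'E'
from h import *
# rear top edge, side view
P=ray("side",[[281.8,261],[375.8,219.5]],46); print(P.round(1))
from scipy.spatial.transform import Rotation as R
s=state(); q=s['tcp_rot']; M=R.from_quat([q[1],q[2],q[3],q[0]]).as_matrix(); print(s['clock'],np.round(s['tcp_pos'],1)); print(M.round(3)); print("tool y yaw",np.degrees(np.arctan2(M[1,1],M[0,1])))
t=np.array([553,-22,160])-s['tcp_pos']; print("shift in tool",(M.T@t).round(1))
d=np.load("side0.npy");W=world("side",d);p=cv2.imread("pics/side0.png")
E
```

```text
clock: 0.9
tcp_pos: [475.9, 433.5, 235.5]
tcp_rot: [0.649, 0.281, 0.649, -0.282]
ft_force: [0.1, 0.4, -0.4]
gripper_width: 91.3
clock: 1.7
tcp_pos: [641.8, 150.2, 235.4]
tcp_rot: [0.554, 0.439, 0.554, -0.439]
ft_force: [0.2, 0.7, 0.1]
gripper_width: 91.2
[[422.7   3.6  46. ]
 [681.   26.6  46. ]]
1.7 [641.8 150.2 235.4]
[[-0.     0.973  0.229]
 [-0.001  0.229 -0.973]
 [-1.    -0.001  0.001]]
tool y yaw 13.247906357846093
shift in tool [  75.6 -125.8  147.2]
```

```bash
python3 -m jog '[[[0,0,0],0.075,-1],[[0,0,0],0.074,-1],[[0,-0.026,0.042],0,-1],[[0,-0.026,0.042],0,-1],[[0,-0.026,0.042],0,-1],[[0,-0.025,0.041],0,-1],[[0.02,0,0],0,-1],[[0,0,0],0,-1]]'
python3 - <<'E'
from h import *
from scipy.spatial.transform import Rotation as R
s=state(); q=s['tcp_rot']; M=R.from_quat([q[1],q[2],q[3],q[0]]).as_matrix(); print(s['clock'],np.round(s['tcp_pos'],1),np.degrees(np.arctan2(M[1,1],M[0,1])))
p,d=cams.snapshot("wrist"); cv2.imwrite("pics/w1.png",p); np.save("w1.npy",d)
m=cams.camera_model("wrist"); np.savez("w1pose",M=M,t=s['tcp_pos'])
E
```

```text
clock: 2.5
tcp_pos: [551.3, -21.4, 214.4]
tcp_rot: [0.52, 0.477, 0.522, -0.478]
ft_force: [0.1, 0.7, 0.4]
gripper_width: 91.0
2.5 [551.3 -21.4 214.4] 4.985547686224276
```

View pics/w1.png

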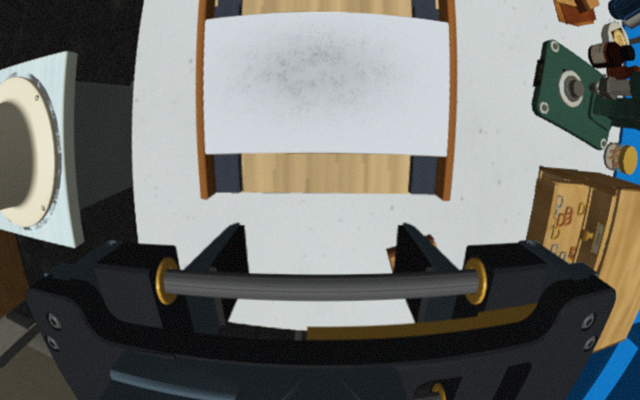

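The wrist view shows the board's rear edge along row 153 (columns 204–449), parallel to the jaws. The frame's rear end is at about row 192, and the sander is partly hidden behind the right finger at (420,250).

```bash
cat >> h.py <<'E'
def wray(uv,z,M,t):
    m=cams.camera_model("wrist"); f=200/np.tan(np.radians(m['vertical_fov'])/2)
    uv=np.atleast_2d(uv).astype(float)-[m['cx'],m['cy']]; r=np.hypot(*uv.T); th=r/f
    c=np.c_[uv/r[:,None]*np.sin(th)[:,None],np.cos(th)]
    K=m['mount']; D=c@K[:3,:3].T@M.T; o=M@K[:3,3]+t
    return o+D*((z-o[2])/D[:,2])[:,None]
E
python3 - <<'E'
from h import *
a=np.load("w1pose.npz");M,t=a['M'],a['t']
p=cv2.imread("pics/w1.png")
g=cv2.cvtColor(p,cv2.COLOR_BGR2HSV)[...,1].astype(int)
pts=[]
for u in range(250,406,15):
    col=g[135:175,u]; pts.append([u,135+np.argmax(np.diff(col))])
print(pts)
P=wray(pts,46,M,t); k=np.polyfit(P[:,0],P[:,1],1); print("rear edge y at x=551:",np.polyval(k,551),"yaw",np.degrees(np.arctan(k[0])))
print("corners rear",wray([[204,153],[449,153]],46,M,t).round(1).tolist())
print("board front corners",wray([[207,20],[446,20]],46,M,t).round(1).tolist())
print("frame rear cheeks outer/inner",wray([[200,198],[452,198],[211,198],[440,198]],38,M,t).round(1).tolist())
print("frame floor rear", wray([[244,192],[410,192]],6,M,t).round(1).tolist())
E
```

```text
[[250, np.int64(153)], [265, np.int64(152)], [280, np.int64(152)], [295, np.int64(152)], [310, np.int64(152)], [325, np.int64(152)], [340, np.int64(152)], [355, np.int64(152)], [370, np.int64(153)], [385, np.int64(153)], [400, np.int64(154)]]
rear edge y at x=551: 20.212024636929407 yaw 4.650621986642369
corners rear [[420.0, 10.5, 46.0], [684.8, 34.1, 46.0]]
board front corners [[411.7, 157.6, 46.0], [667.4, 181.6, 46.0]]
frame rear cheeks outer/inner [[412.0, -42.8, 38.0], [701.4, -17.3, 38.0], [425.8, -41.6, 38.0], [686.1, -18.7, 38.0]]
frame floor rear [[457.3, -39.8, 6.0], [658.8, -22.0, 6.0]]
```

The board is 266 mm wide by this measurement (262 nominal). Its rear edge is at y≈20–22 and its yaw is about 5.0°, which matches the tool. I'll centre (+4.5 mm along tool y) and descend with the tips about 16 mm above the table.

```bash
python3 -m jog '[[[0.04,0.0045,0],0,-1],[[0.04,0,0],0,-1],[[0.04,0,0],0,-1],[[0.03,0,0],0,-1],[[0.016,0,0],0,-1],[[0.01,0,0],0,-1],[[0,0,0],0,-1],[[0,0,0],0,-1]]'
python3 - <<'E'
from h import *
s=state(); print(s['clock'],np.round(s['tcp_pos'],1),s['ft_force'],s['tcp_rot'])
p,d=cams.snapshot("wrist"); cv2.imwrite("pics/w2.png",p)
p,d=cams.snapshot("side"); cv2.imwrite("pics/s2.png",cv2.resize(p[130:330,200:460],None,fx=3,fy=3))
E
```

```text
clock: 3.35
tcp_pos: [558.1, -20.4, 40.7]
tcp_rot: [0.522, 0.478, 0.521, -0.477]
ft_force: [-0.2, 0.4, -0.8]
gripper_width: 91.1
3.35 [558.1 -20.4  40.7] [-0.21982664  0.35550918 -0.76700191] [ 0.52199946  0.477526    0.5214119  -0.47709025]
```

View pics/w2.png

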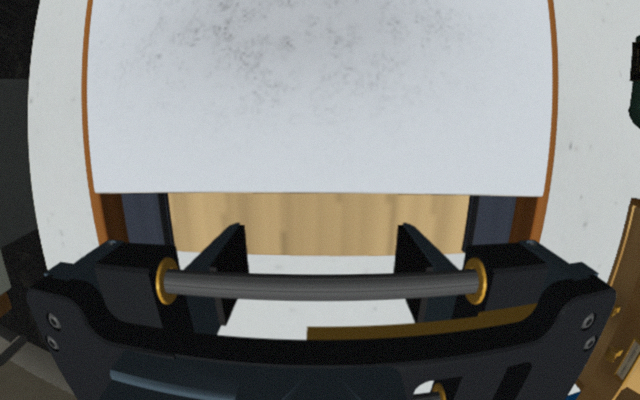

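View pics/s2.png

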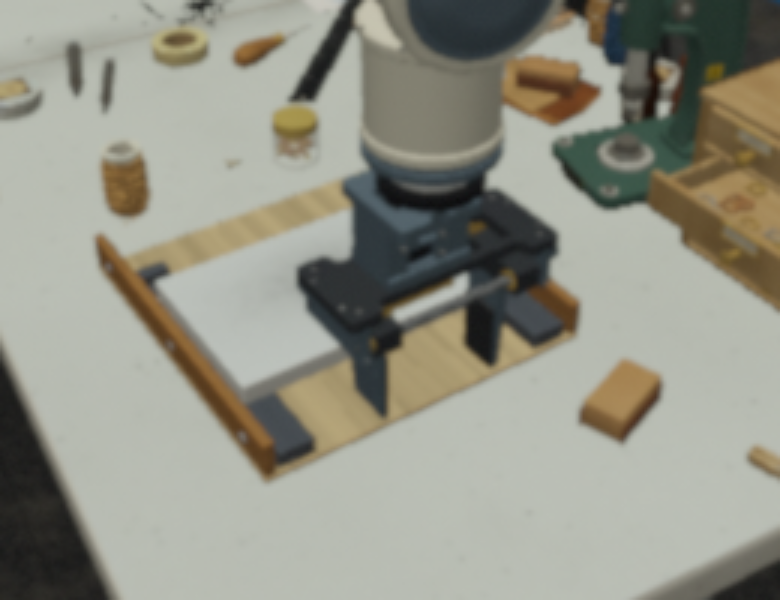

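Both views show the tips down between the rails on the frame floor. In the wrist view the fingers span columns 246–398, the board spans 95–545, and the gap to the rear edge (row 193) is clear. Next I'll approach in short calls with a force and height check after each. The check measures board height from wrist depth and stops the chain on a drop or a force rise.

```bash
cat > chk.py <<'E'
from h import *
import sys
from scipy.spatial.transform import Rotation as R
s=state(); q=s['tcp_rot']; M=R.from_quat([q[1],q[2],q[3],q[0]]).as_matrix(); t=np.array(s['tcp_pos'])
p,d=cams.snapshot("wrist"); m=cams.camera_model("wrist"); f=200/np.tan(np.radians(m['vertical_fov'])/2)
v,u=np.mgrid[20:130:4,180:460:4]; dd=d[v,u]; x=u-m['cx'];y=v-m['cy']; r=np.hypot(x,y)+1e-9; th=r/f
c=np.stack([x/r*np.tan(th)*dd,y/r*np.tan(th)*dd,dd],-1)
K=m['mount']; W=(c@K[:3,:3].T+K[:3,3])@M.T+t
w=W[dd>0]; z=np.median(w[:,2]) if len(w) else np.nan
ff=np.array(s['ft_force']); al=-(M[:,2]@ff)
print("t %.2f tcp %s along-push force %.1f F %s boardz %.1f n%d"%(s['clock'],np.round(t,1),al,ff.round(1),z,len(w)))
lim=float(sys.argv[1]) if len(sys.argv)>1 else 12
sys.exit(1 if (abs(al)>lim or z<41.5) else 0)
E
python3 chk.py && python3 -m jog '[[[0.001,0,-0.005],0,-1],[[0.001,0,-0.005],0,-1],[[0,0,-0.005],0,-1],[[0,0,-0.003],0,-1],[[0,0,0],0,-1]]' && python3 chk.py && python3 -m jog '[[[0,0,-0.002],0,-1],[[0,0,-0.002],0,-1],[[0,0,-0.002],0,-1],[[0,0,0],0,-1]]' && python3 chk.py && python3 -m jog '[[[0,0,-0.002],0,-1],[[0,0,-0.002],0,-1],[[0,0,-0.002],0,-1],[[0,0,0],0,-1]]' && python3 chk.py
cat > save.py <<'E'
from h import *
import sys
p,d=cams.snapshot(sys.argv[1]); cv2.imwrite("pics/"+sys.argv[2],p)
E
python3 save.py wrist w3.png
```

```text
t 3.45 tcp [558.2 -20.7  41. ] along-push force -0.3 F [-0.2 -0.4  0.4] boardz 47.5 n1952
clock: 4.0
tcp_pos: [555.7, -2.4, 37.9]
tcp_rot: [0.522, 0.477, 0.522, -0.477]
ft_force: [0.1, -0.2, 0.3]
gripper_width: 91.2
t 4.00 tcp [555.7  -2.4  37.9] along-push force -0.2 F [ 0.1 -0.2  0.3] boardz 47.5 n1949
clock: 4.45
tcp_pos: [555.2, 3.2, 37.9]
tcp_rot: [0.522, 0.477, 0.522, -0.477]
ft_force: [0.6, -0.2, -0.6]
gripper_width: 91.6
t 4.45 tcp [555.2   3.2  37.9] along-push force -0.3 F [ 0.6 -0.2 -0.6] boardz 47.5 n1952
clock: 4.9
tcp_pos: [554.7, 9.3, 37.9]
tcp_rot: [0.522, 0.477, 0.522, -0.477]
ft_force: [0.1, -0.8, 0.1]
gripper_width: 91.0
t 4.90 tcp [554.7   9.3  37.9] along-push force -0.8 F [ 0.1 -0.8  0.1] boardz 47.5 n1952
```

View pics/w3.png

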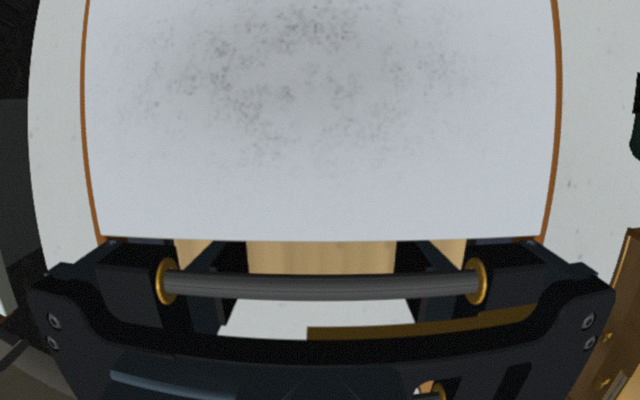

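The edge is at row 238 and the gap is almost closed, with no clear contact yet. I'll add the edge row to the check, since it stays constant once the board moves with the tool.

```bash
python3 - <<'E'
s=open('chk.py').read()
s=s.replace("lim=float","g=cv2.cvtColor(p,cv2.COLOR_BGR2HSV)[...,1].astype(int)[215:264,270:380].mean(1); er=215+int(np.argmax(np.diff(g)))\npp=wray([[321,er]],46,M,t)[0]; print('   edge row',er,'edge at y %.1f'%pp[1])\nlim=float",1)
open('chk.py','w').write(s)
E
python3 chk.py && python3 -m jog '[[[0,0,-0.002],0,-1],[[0,0,-0.002],0,-1],[[0,0,-0.002],0,-1],[[0,0,0],0,-1]]' && python3 chk.py && python3 -m jog '[[[0,0,-0.002],0,-1],[[0,0,-0.002],0,-1],[[0,0,-0.002],0,-1],[[0,0,0],0,-1]]' && python3 chk.py && python3 -m jog '[[[0,0,-0.002],0,-1],[[0,0,-0.002],0,-1],[[0,0,-0.002],0,-1],[[0,0,0],0,-1]]' && python3 chk.py
```

```text
t 5.00 tcp [554.6   9.2  37.9] along-push force -0.2 F [-0.4 -0.2 -0.7] boardz 47.5 n1950
   edge row 241 edge at y 25.6
clock: 5.45
tcp_pos: [554.2, 15.3, 37.9]
tcp_rot: [0.522, 0.478, 0.522, -0.477]
ft_force: [-0.6, -0.3, 0.3]
gripper_width: 91.3
t 5.45 tcp [554.2  15.3  37.9] along-push force -0.2 F [-0.6 -0.3  0.3] boardz 47.4 n1948
   edge row 241 edge at y 31.7
clock: 5.9
tcp_pos: [553.6, 21.3, 37.9]
tcp_rot: [0.521, 0.478, 0.522, -0.477]
ft_force: [0.3, 0.1, 0.3]
gripper_width: 90.9
t 5.90 tcp [553.6  21.3  37.9] along-push force 0.0 F [0.3 0.1 0.3] boardz 47.5 n1951
   edge row 241 edge at y 37.6
clock: 6.35
tcp_pos: [553.1, 27.3, 37.9]
tcp_rot: [0.521, 0.478, 0.522, -0.477]
ft_force: [-0.4, 0.2, -0.3]
gripper_width: 91.7
t 6.35 tcp [553.1  27.3  37.9] along-push force 0.2 F [-0.4  0.2 -0.3] boardz 47.5 n1951
   edge row 241 edge at y 43.6
```

The edge row now holds at 241, so the board is moving with the tool: about 22 mm so far, still riding. From here I'll use finer steps.

```bash
python3 -m jog '[[[0,0,-0.002],0,-1],[[0,0,-0.002],0,-1],[[0,0,-0.002],0,-1],[[0,0,-0.002],0,-1]]'|sed -n '2p;4p' && python3 chk.py && python3 -m jog '[[[0,0,-0.002],0,-1],[[0,0,-0.002],0,-1]]'|sed -n '2p;4p' && python3 chk.py && python3 -m jog '[[[0,0,-0.0015],0,-1],[[0,0,-0.0015],0,-1]]'|sed -n '2p;4p' && python3 chk.py && python3 -m jog '[[[0,0,-0.0015],0,-1],[[0,0,-0.0015],0,-1]]'|sed -n '2p;4p' && python3 chk.py && python3 -m jog '[[[0,0,-0.0015],0,-1],[[0,0,-0.0015],0,-1]]'|sed -n '2p;4p' && python3 chk.py && python3 -m jog '[[[0,0,-0.0015],0,-1],[[0,0,-0.0015],0,-1]]'|sed -n '2p;4p' && python3 chk.py && python3 -m jog '[[[0,0,-0.0015],0,-1],[[0,0,-0.0015],0,-1]]'|sed -n '2p;4p' && python3 chk.py
```

```text
tcp_pos: [552.4, 35.0, 37.9]
ft_force: [0.4, -3.5, -0.5]
t 6.80 tcp [552.4  35.   37.9] along-push force -3.5 F [ 0.4 -3.5 -0.5] boardz 47.5 n1952
   edge row 241 edge at y 51.4
tcp_pos: [552.1, 39.0, 37.9]
ft_force: [-0.0, -3.4, 0.0]
t 7.05 tcp [552.1  39.   37.9] along-push force -3.3 F [-0.  -3.4  0. ] boardz 47.5 n1956
   edge row 241 edge at y 55.3
tcp_pos: [551.8, 42.0, 37.9]
ft_force: [-0.2, -3.9, -0.6]
t 7.30 tcp [551.8  42.   37.9] along-push force -3.9 F [-0.2 -3.9 -0.6] boardz 47.5 n1950
   edge row 241 edge at y 58.3
tcp_pos: [551.6, 45.0, 37.9]
ft_force: [0.5, -3.3, -0.3]
t 7.55 tcp [551.6  45.   37.9] along-push force -3.3 F [ 0.5 -3.3 -0.3] boardz 47.5 n1956
   edge row 241 edge at y 61.3
tcp_pos: [551.3, 47.9, 37.9]
ft_force: [0.9, -3.6, 0.2]
t 7.80 tcp [551.3  47.9  37.9] along-push force -3.6 F [ 0.9 -3.6  0.2] boardz 47.5 n1944
   edge row 241 edge at y 64.3
tcp_pos: [550.9, 51.0, 37.9]
ft_force: [0.6, -3.5, -0.6]
t 8.05 tcp [550.9  51.   37.9] along-push force -3.5 F [ 0.6 -3.5 -0.6] boardz 39.5 n1947
   edge row 235 edge at y 70.5
```

The height dropped from 47.5 to 39.5, exactly 8 mm, at 3.5 N, so the board has dropped into the notches and the chain stopped. I'll back off and check.

```bash
python3 -m jog '[[[0,0,0.004],0,-1],[[0,0,0.01],0,-1],[[0,0,0.015],0,-1],[[0,0,0.015],0,-1],[[0,0,0],0,-1]]'; python3 chk.py
python3 -m jog '[[[-0.02,0,0],0,-1],[[-0.04,0,0],0,-1],[[-0.04,0,0],0,-1],[[-0.04,0,0],0,-1],[[-0.03,0,0],0,-1],[[0,0,0],0,-1],[[0,0,0],0,-1]]'
python3 - <<'E'
from h import *
from scipy.spatial.transform import Rotation as R
s=state(); q=s['tcp_rot']; M=R.from_quat([q[1],q[2],q[3],q[0]]).as_matrix(); t=np.array(s['tcp_pos'])
p,d=cams.snapshot("wrist"); cv2.imwrite("pics/w9.png",p); np.savez("w9",M=M,t=t,d=d)
m=cams.camera_model("wrist"); f=200/np.tan(np.radians(m['vertical_fov'])/2)
p2,_=cams.snapshot("side"); cv2.imwrite("pics/s9.png",cv2.resize(p2[130:330,200:460],None,fx=3,fy=3))
v,u=np.mgrid[0:200,150:500]; dd=d[v,u]; x=u-m['cx'];y=v-m['cy']; r=np.hypot(x,y)+1e-9; th=r/f
c=np.stack([x/r*np.tan(th)*dd,y/r*np.tan(th)*dd,dd],-1);K=m['mount']; W=(c@K[:3,:3].T+K[:3,3])@M.T+t
z=W[...,2]; b=(z>30)&(z<50)&(cv2.cvtColor(p,cv2.COLOR_BGR2HSV)[v,u,1]<40)
w=W[b]; A=np.c_[w[:,:2],np.ones(len(w))]; k=np.linalg.lstsq(A,w[:,2],rcond=None)[0]
print("board plane slope",k[:2],"z med",np.median(w[:,2]), np.percentile(w[:,1],[1,99]))
br=(z>30)&(z<50)&(cv2.cvtColor(p,cv2.COLOR_BGR2HSV)[v,u,1]>120); print("cheek z",np.median(z[br]),br.sum())
E
```

```text
clock: 8.6
tcp_pos: [555.3, 4.5, 38.0]
tcp_rot: [0.521, 0.478, 0.521, -0.478]
ft_force: [-0.3, 0.0, -0.4]
gripper_width: 91.3
t 8.60 tcp [555.3   4.5  38. ] along-push force 0.1 F [-0.3  0.  -0.4] boardz 39.5 n1951
   edge row 238 edge at y 22.4
clock: 9.35
tcp_pos: [554.9, 7.0, 208.2]
tcp_rot: [0.522, 0.478, 0.521, -0.477]
ft_force: [0.2, 0.1, -0.6]
gripper_width: 91.6
board plane slope [-0.00010254  0.00101261] z med 39.50531510683027 [ 64.70387254 217.51736629]
cheek z 38.68883543502159 3511
```

View pics/w9.png

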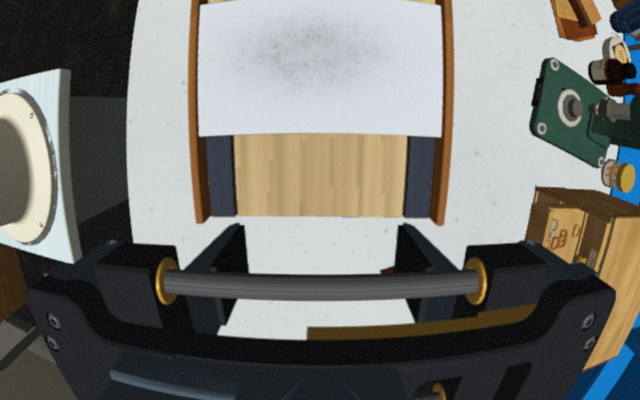

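View pics/s9.png

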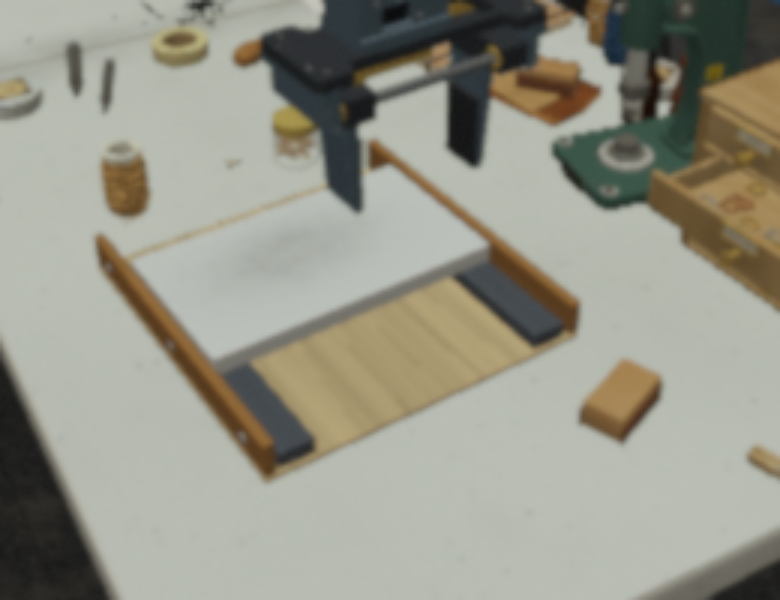

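The board lies flat and level with the cheeks, square in the frame (rear edge at row 135 in the wrist view). The spool, jar and block have not moved, and the gripper is clear of everything.

```bash
python3 -c "
from rig import arm; print(arm.job_done())"
```

```text
the job is handed in; nothing more can be done
None
```

The board dropped into the notches and lies flat, about level with the frame's side cheeks. I handed the job in at about 9.5 s of the 35 s allowed.

**Push:** I pushed its rear edge squarely with both open fingertips, about 45 mm along the rails. The force stayed near 3.5 N. I checked height and force after each short step, stopped at the drop, then backed off and raised the gripper clear.

**Last checks:**
- **Drop:** the board's top face went from 47.5 to 39.5 mm above the table, the expected 8 mm. Both readings are 1.5 mm above the stated 46 and 38 mm, which is within the camera calibration.
- **Level and flat:** the top reads 0.8 mm above the measured cheek tops, with a tilt of about 0.001 rad.
- **Surroundings:** by eye, the jar, spool and sanding block look unmoved in the side view. The force on the tool read about zero, so the robot was touching nothing.
- **Not measured:** I did not calculate the seated board's exact position in the frame. I judged it centred and square from the wrist picture.
- **Disagreed:** the edge position printed during the approach read about 4 mm further along than my first measurement. That readout was blurred by the fingers, so I used it only to see that the board was moving with the tool.

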